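# Hold a try square in the corner of a tacked workpiece on a welding turntable

## Robot

A 6-joint arm with a two-finger parallel gripper is mounted at the origin on the work surface; the furniture and walls round the work are solid. World frame = base frame: x ahead of the robot, y to its left, z up, the work surface at z = 0. Lengths are in m, angles in rad, forces in N, time in s.
With the tool pointing down it reaches from about 0.35 to 0.85 m from the base axis. Payload 8.1 kg.
Tool frame: the origin (TCP) lies on the centre line of the jaws, within the pads' length; the fingertips stand 17 mm ahead of it and the grasp point (between the pads) lies 2 mm behind it; z points along the fingers, y is the line along which they close (so a half turn about z gives the same grasp; the last joint's range is limited). The gripper opens to 93 mm and grips with 3 to 60 N. Pads are 15 mm wide; open, the fingers measure 128 mm over their backs; the gripper's body (75 mm by 188 mm) begins 65 mm behind the grasp point.
Start: joints at [-1.4, 0.13, 1.488, -0, 1.523, -0.085], TCP at [0.152, -0.58, 0.236] pointing down, gripper open.
Joint ranges: [-2.96, 2.96], [-0.89, 2.26], [0.02, 2.5], [-1.34, 4.48], [0, 2.73], [-2.66, 2.66]. Speed limits (rad/s): [2.39, 2.39, 2.79, 3.14, 3.14, 3.14].

## Interface

Orientations are given as a rotation vector (axis times angle).
In Python, from plant import robot, optics, close_job, models gives the robot as it stands.
- The arm moves only by the shell command python3 -m inch 'ROWS' [OPENING] [FORCE]. ROWS is a JSON object of lists of equal length, an entry for each row: "travel": the shift along the tool's x, y, z in m, a list of three; "spin": the turn about the tool's z in rad. In form: {"travel": [[x, y, z], ...], "spin": [spin, ...]}. A call has 1 to 10 rows; each row is the pose to reach, as a shift and turn from the pose commanded when the call began, along the tool's axes at that moment; what a row does not reach only later rows make up. A row lasts 1/12 s, in which the tool goes at most 41.7 mm and 7.16 degrees, less where a joint would pass 70% of its speed; a pose out of reach is approached as far as the arm can. A call with a gripper value outside its range is refused whole. OPENING is the closure, from 0 (fully open) to 1 (shut), set as the call begins (- or left out, the last holds). The fingers move at their own pace and stop on an object; FORCE is the grip in N (left out, the last holds). Time passes only in rows, so rows that repeat a pose let the fingers close. It gives the time, the measured TCP pose, the force, the opening and the grip force at its end, in the units of the state.
- robot.read_state(): the state, without advancing time (a new reading comes with each control period).
- optics.read_camera(name): name is "side" or "top" or "wrist"; returns (picture, depth): 384x512x3 uint8, red, green, blue; 384x512 float32, m along the optical axis (not along the pixel's ray), 0 where there is no reading.
- optics.camera_info(name): a dict with "camera_matrix" (3x3 intrinsics, pixels), "view" (4x4, takes a point from world to camera coordinates). Camera axes: x right, y down, z forward; pixel columns grow to the right and rows downward; lengths in m; the calibration is good to about 2 mm. A picture is of the moment at which its call begins: read the wrist's pose just before it. camera_info takes no time and is no camera call; for the wrist camera it gives the pose at the moment of the call.
- close_job(): hands the job in; it is judged then, once.
Trained networks look in the newest picture that a camera, given by its name, has taken for a name from the list of things; names that differ only in an ending like _2 or _b are one class to them, and where a whole thing is asked for, a point or a joint stands for the part that bears it (a point fixed in the world has none). Each returns a list of dicts, best first, with "p" (0 to 1); they miss things now and then, are a little off and sometimes report something else, mostly with a low value. They report only what shows in the picture. A call takes as long as a camera call. They do not tell look-alikes from the thing itself.
- models.look_for(camera, name): "centre" ([x, y, z] in m, in world coordinates, good to about 4 mm: the middle of the surface that is visible of it).
- models.masks_of(camera, name): "region" (384x512 bool, what is visible of it).
The state is a dict: "t": time; "q": joint angles; "dq": joint speeds; "joint_torque": joint torques, N m; "tool_pos": TCP position; "orientation": TCP orientation; "force": force on the tool from outside, world axes, zero at the start; "wrist_torque": the same for the moment, N m; "opening": finger opening in m; "gripper_force": force on a finger pad.
Only numpy, scipy, OpenCV 4.12 (cv2) and the standard library are available. Lean on these libraries where they do the work, as an engineer would, in place of code of your own. Each camera call takes 0.05 s, during which the arm holds its last target. There are 200 camera calls.

## Task

First take the red post of the welding turntable and swing the turntable anticlockwise (seen from above) until it stands against its stop. Then lay the steel try square flat on the turntable, inside the corner between the angle iron and the short upright plate, and press it in until the back of its thick stock touches the short plate and the outer edge of its blade touches the angle iron. Finish still holding it pressed against both, without letting go; leave the other things on the bench where they are.

Things in the scene. Friction and masses are not known exactly. Their poses are not given: they have to be found in the camera images.
- turntable (a joint): turning angle of the steel turntable disc (diameter 300 mm, top face 36 mm above the bench) about its upright centre axis; grows anticlockwise seen from above; range 0 to 1.2 rad, at 1.2 a yellow lug on its rim meets the yellow block of the stop. Starts 0.3 to 0.75. Stiff: about 0.6 N m of friction, so it stays where it is left.
- table_center (a point): point on the axis of the turntable, on the disc's top face. Its axes turn with the disc. When the square is seated in the corner its body axes are parallel to these and its origin coincides with this point.
- table_knob (a point): red upright round post on the disc, 18 mm diameter, its top 56 mm above the disc face; this point is on its axis, 40 mm above the disc face, 90 mm along both x and y of the disc from the centre (127 mm from the axis). Can be gripped from above and swung round.
- corner (a point): point on the disc's top face at the foot of the inside corner where the two fixed pieces of work meet; in the disc's axes the corner opens towards +x and +y. The faces meet at right angles.
- angle_iron: dark angle iron 170 mm long, 40 x 40 x 4 mm, fixed on the disc. Origin: centre of its underside; its length is along x. Its flat upright face, 40 mm high, is at y = +20 mm and looks to +y (to the inside of the corner); the face runs 170 mm in +x from the corner.
- short_plate: dark upright plate fixed on the disc, 8 mm thick (x), 40 mm long (y), 36 mm high. Origin: centre of its underside. Its face at x = +4 mm looks to the inside of the corner; it covers only the first 40 mm from the corner, so the rest of the square's stock (70 mm) stands free beyond it with room for a finger.
- try_square: loose bright steel try square, 0.35 kg, lying flat. Origin: centre of its 190 x 110 mm outline, underside. Stock: bar, x -95 to -75, y -55 to +55 mm, 16 mm high. Blade: x -75 to +95, y -55 to -29 mm, 2 mm thick, 7 to 9 mm up; let go, its tip droops to the bench (0.04 rad tilt). Faces to seat: back of the stock (x = -95), outer edge of the blade (y = -55).
- square_grip (a point): point in the middle of the stock (20 mm wide across the square's x), 8 mm above the underside, 35 mm from the stock's free end; in the seated square it lies clear beyond the short plate. Grip here across the square's x. Pressed down on the disc while gripped, the square rubs with up to 6 N, which can be mistaken for contact with the faces.
- square_heel (a point): outer right-angled corner of the square, at its underside (x = -95, y = -55 mm of the square); it comes to the corner point when seated.
- magnet: orange arrow-shaped welding magnet, 75 x 103 x 14 mm, lying on the bench; leave alone. Origin: centre of the underside.
- tape_measure: yellow tape measure 35 x 100 x 64 mm, on the bench; leave alone. Origin: centre of the underside.
- steel_coupon: dark flat steel coupon 35 x 120 x 10 mm, on the bench near the turntable; leave alone. Origin: centre of the underside.
Not all that is in view belongs to the job. What is shaped like the try_square but blue is not meant.

How it is judged:
By the outcome, as a careful person would: the job done as asked, in the order asked, and still so for the second after the job is handed in, while the arm keeps its last pose, push and grip.
It also fails if it takes over 72 s, if anything falls off the work surface, if the arm or the gripper's body presses on something with over 40 N, if the wrist force passes 120 N, or if a joint passes its speed limit or range.

## Working session

There is one attempt and no reset: what is moved stays moved. The work goes in short steps, Python scripts to look and compute and a shell command to move; the robot and the scene stay as the last step left them, time stands still between calls to the robot, and variables do not carry over. Pictures are saved under pics/ and viewed, at most 10 in all, crops included, and the job is handed in when it is done.

```bash
ls; mkdir -p pics; python3 - <<'E'
from plant import robot, optics, models
import cv2,numpy as np
s=robot.read_state(); print({k:np.round(v,3).tolist() for k,v in s.items()})
ims=[]
for c in ["top","side"]:
    p,d=optics.read_camera(c); cv2.imwrite(f"pics/{c}0.png",p[:,:,::-1])
    for n in ["table_knob","try_square","angle_iron","short_plate","table_center","magnet","tape_measure","steel_coupon"]:
        print(c,n,[(round(r["p"],2),np.round(r["centre"],3).tolist()) for r in models.look_for(c,n)[:3]])
E
```

```text
pics
{'t': 0.0, 'q': [-1.4, 0.131, 1.489, -0.0, 1.523, -0.085], 'dq': [-0.001, -0.001, 0.001, 0.0, 0.001, -0.001], 'joint_torque': [-0.002, -55.983, -49.177, 0.077, 0.035, -0.0], 'tool_pos': [0.152, -0.58, 0.235], 'orientation': [-3.114, -0.4, 0.0], 'force': [0.647, 0.826, 0.384], 'wrist_torque': [0.005, -0.034, -0.009], 'gripper_force': 0.0, 'opening': 0.093}
top table_knob [(0.65, [0.566, 0.069, 0.037])]
top try_square [(0.93, [0.543, -0.35, 0.006]), (0.83, [0.259, -0.229, 0.007]), (0.71, [0.456, -0.564, 0.006])]
top angle_iron [(0.68, [0.634, 0.032, 0.043]), (0.53, [0.567, 0.066, 0.035])]
top short_plate []
top table_center [(0.49, [0.569, 0.07, 0.039]), (0.33, [0.548, -0.353, 0.007])]
top magnet [(0.86, [0.717, -0.294, 0.016])]
top tape_measure [(0.72, [0.775, -0.132, 0.048])]
top steel_coupon [(0.81, [0.529, 0.4, 0.008])]
side table_knob [(0.64, [0.564, 0.025, 0.034])]
side try_square [(0.66, [0.413, -0.562, 0.007]), (0.63, [0.265, -0.282, 0.008]), (0.55, [0.538, -0.406, 0.008])]
side angle_iron [(0.8, [0.632, 0.024, 0.041])]
side short_plate [(0.52, [0.566, -0.042, 0.053])]
side table_center [(0.63, [0.565, 0.022, 0.034]), (0.54, [0.72, -0.312, 0.015])]
side magnet [(0.88, [0.72, -0.311, 0.015])]
side tape_measure [(0.62, [0.776, -0.156, 0.029]), (0.59, [0.539, -0.405, 0.007])]
side steel_coupon [(0.55, [0.536, 0.387, 0.01]), (0.39, [0.777, -0.153, 0.035]), (0.29, [0.632, 0.024, 0.04])]
```

View pics/top0.png

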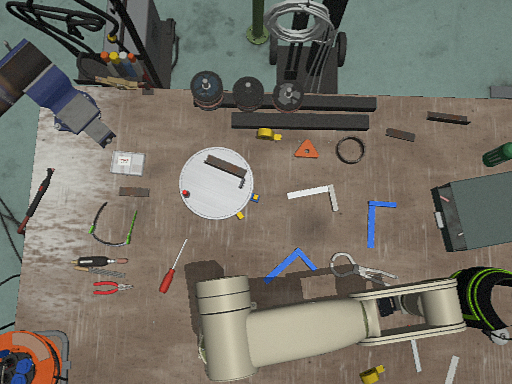

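View pics/side0.png

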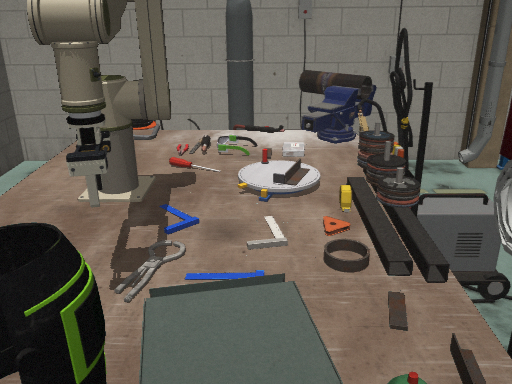

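The top view shows the disc at (217,183), with the red post at (186,194). The angle iron runs from (205,158) to (243,175), and the short plate is at (240,185). The yellow lug is at (241,215) and the stop at (254,197). The white try square is at (288-338,185-210), and the two blue ones are decoys. The side view agrees.

```bash
cat > h.py <<'E'
import numpy as np, cv2
from plant import robot, optics, models
from scipy.spatial.transform import Rotation as R
def cloud(c):
    info=optics.camera_info(c); p,d=optics.read_camera(c)
    K=np.array(info["camera_matrix"]);T=np.linalg.inv(np.array(info["view"]))
    v,u=np.indices(d.shape)
    P=np.stack([(u-K[0,2])/K[0,0]*d,(v-K[1,2])/K[1,1]*d,d],-1)@T[:3,:3].T+T[:3,3]
    P[d<=0]=np.nan
    return p,P
def onplane(c,uv,z):
    info=optics.camera_info(c);K=np.array(info["camera_matrix"]);T=np.linalg.inv(np.array(info["view"]))
    uv=np.atleast_2d(np.asarray(uv,float))
    r=np.c_[(uv-K[:2,2])/[K[0,0],K[1,1]],np.ones(len(uv))]@T[:3,:3].T
    return (T[:3,3]+r*((z-T[2,3])/r[:,2])[:,None])[:,:2]
def tool():
    s=robot.read_state();return s,np.array(s["tool_pos"]),R.from_rotvec(s["orientation"])
def totool(target):
    s,p,r=tool();return r.inv().apply(np.array(target)-p)
E
python3 - <<'E'
from h import *
p,P=cloud("top")
b=p.astype(int)
reg=(abs(P[...,2]-0.036)<.008)&(b.min(-1)>150)&(P[...,0]>.4)&(P[...,0]<.8)&(abs(P[...,1]-.08)<.2)
n,l,st,ce=cv2.connectedComponentsWithStats(reg.astype(np.uint8))
i=1+np.argmax(st[1:,4]);print(st[i],ce[i])
cs,_=cv2.findContours((l==i).astype(np.uint8),0,1)
h=cv2.convexHull(max(cs,key=len)).reshape(-1,2)
xy=onplane("top",h,.034)
A=np.c_[2*xy,np.ones(len(xy))];s=np.linalg.lstsq(A,(xy**2).sum(1),rcond=None)[0];print("center",s[:2],"r",np.sqrt(s[2]+s[0]**2+s[1]**2))
c=s[:2]
red=(b[...,0]>120)&(b[...,1]<70)&(b[...,2]<70)&(np.hypot(P[...,0]-c[0],P[...,1]-c[1])<.17)
print("red",red.sum(),np.nanmean(P[red],0),np.nanmax(P[red][:,2]))
k=P[red&(P[...,2]>.08)];print(len(k),k.mean(0)); km=k.mean(0)[:2]
th=np.arctan2(*(km-c)[::-1])-np.pi/4;print("disc yaw",th,"rad",np.hypot(*(km-c)))
yl=(b[...,0]>150)&(b[...,1]>120)&(b[...,2]<80)&(np.hypot(P[...,0]-c[0],P[...,1]-c[1])<.2)
n,l,st,ce=cv2.connectedComponentsWithStats(yl.astype(np.uint8))
for j in range(1,n):
    m=np.nanmean(P[l==j],0);print("yellow",st[j],m,np.arctan2(m[1]-c[1],m[0]-c[0]))
# square
for r in models.masks_of("top","try_square"):
    m=r["region"];col=p[m].mean(0);print(r["p"],m.sum(),col,np.nanmean(P[m],0))
w=(b.min(-1)>150)&(P[...,0]>.4)&(P[...,0]<.7)&(P[...,1]<-.2)&(P[...,1]>-.55)
n,l,st,ce=cv2.connectedComponentsWithStats(w.astype(np.uint8));i=1+np.argmax(st[1:,4]);m=l==i;print(st[i])
bx=cv2.minAreaRect(np.argwhere(m)[:,::-1].astype(np.float32));print(bx, onplane("top",cv2.boxPoints(bx),.01))
cv2.imwrite("pics/crop.png",cv2.resize(p[170:230,270:360,::-1],None,fx=6,fy=6,interpolation=2))
import sys
K=cv2.resize(np.clip(P[170:230,270:360,2]*1000,-5,30).astype(np.float32),None,fx=.5,fy=.5,interpolation=3);print(np.nan_to_num(K).astype(int)[6:24,6:36])
E
```

```text
[ 179  147   74   73 3467] [214.79896164 184.56879146]
center [0.57274222 0.06809492] r 0.14846078058141554
red 12 [0.52024569 0.18273361 0.08961987] 0.09611785003907114
11 [0.52044115 0.18312629 0.09080383]
disc yaw 1.212127162535083 rad 0.12636303658201917
yellow [253 194   5   5  18] [ 0.51948466 -0.09133883  0.03594877] -1.8931845174480126
yellow [237 212   7   7  32] [ 0.44329948 -0.03260175  0.03209205] -2.480458067736671
0.9 461 [192.9197397  192.60086768 187.52928416] [ 0.5449363  -0.33556516  0.00718828]
0.59 423 [ 62.98108747 112.75413712 204.73995272] [ 0.25490969 -0.23122024  0.00839579]
0.57 496 [ 69.27419355 110.75201613 192.41733871] [ 0.44735706 -0.57402989  0.00706324]
[287 184  51  27 379]
((312.09625244140625, 201.01319885253906), (26.476118087768555, 47.11643600463867), 79.3803482055664) [[ 0.54426744 -0.21840471]
 [ 0.58582558 -0.40690576]
 [ 0.47919347 -0.42642633]
 [ 0.4385377  -0.23972738]]
[[ 0  4  0  1  4  0 -2  0  3 -1  1  0  0  1 -1  0  0 -1  1 -2  1 -3 -2 -2
   4 -1 -3  0  0 -2]
 [ 2  2  0 -3  2  0 -1 -1  0  0  2  2  1  0  1  1 -1 -2  4  1  0 -2  6  9
  1
[... 838 characters left out ...]
0  2  0  0  0
   3 14 16  8 -1  0]
 [ 2  0  1  0 -1  0  1  2 -2 -3  2  0 -1  2  1  0  0  0  2  0  0 -3  1  1
   0 13 17  7  0 -3]
 [ 0  0  0  0  0 -1  2 -2 -1  0  0  0  0 -1  1  0  0  0  0 -3  0  0 -2  0
   2 12 15 16  2  0]
 [-1  2 -2  1  2 -1  3  0 -2  2  0  0 -1  3 -1 -1  0 -2  0 -1  1  2  0  0
   0  9 14 17  0 -1]
 [ 2 -1 -1  0  2  1  0 -2 -3  0  0  0 -3  0  0  3 -2 -1  0  2 -2 -1 -2  0
   0  7  7  8  0  0]
 [ 0  3  0  0 -1  0  0 -1 -1  0 -2 -1  0 -1 -1  0  0 -1  0  0 -2  1  1 -1
   1  1 -3 -2  3 -2]
 [-1  0  2  2  0  0  0  2  0  0  0  0 -2  0  1 -4  2  0 -1 -2 -2  0 -2  0
  -3 -1 -1  3  2 -1]
 [-3  3  4  0  0  0 -3  0  2  2  1  0  0 -1 -1 -1 -1  0 -2  0  0  1  2 -2
   0 -1  0  0  0  1]]
```

View pics/crop.png

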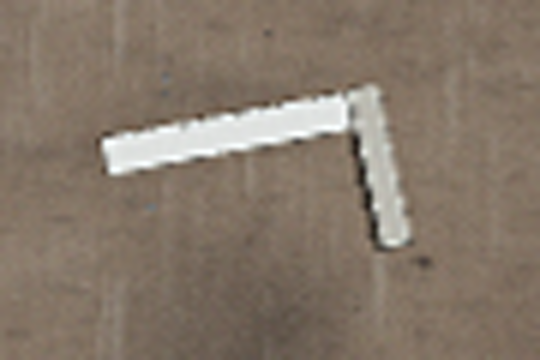

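The stock is the shorter, shaded arm on the right, running from (365,90) to (395,240) in the crop. The blade runs left to (105,155). The square's yaw is about 1.79 and the disc's about 1.21. I'll move above the post first.

```bash
python3 - <<'E'
from h import *
print(totool([.520,.183,.20]), tool()[2].as_matrix().round(3))
E
```

```text
[ 0.54935102 -0.64550786  0.03563462] [[ 0.967  0.253 -0.   ]
 [ 0.253 -0.967 -0.   ]
 [-0.     0.    -1.   ]]
```

```bash
python3 -m inch '{"travel":[[0.026,-0.031,0],[0.052,-0.061,0],[0.078,-0.092,0],[0.105,-0.123,0],[0.131,-0.154,0],[0.157,-0.184,0],[0.183,-0.215,0],[0.209,-0.246,0],[0.235,-0.277,0],[0.262,-0.307,0]],"spin":[-0.08,-0.16,-0.24,-0.32,-0.4,-0.48,-0.56,-0.64,-0.72,-0.8]}'; python3 - <<'E'
from h import *
print(totool([.520,.183,.20]), tool()[2].as_matrix().round(3),tool()[0]["q"])
E
```

```text
t: 1.83
tool_pos: [0.3279, -0.2154, 0.2359]
orientation: [2.71, 1.587, 0.001]
force: [-0.1, -0.3, -0.8]
opening: 0.0932
gripper_force: 0.0
[ 0.44146022 -0.02760851  0.03582829] [[ 0.49   0.872  0.001]
 [ 0.872 -0.49  -0.001]
 [-0.     0.001 -1.   ]] [-7.12174879e-01 -4.66034839e-01  2.01850014e+00  4.84036442e-05
  1.58801536e+00 -2.00553974e-01]
```

```bash
python3 -m inch '{"travel":[[0.04,-0.003,0],[0.08,-0.005,0],[0.12,-0.008,0],[0.16,-0.01,0],[0.2,-0.013,0],[0.24,-0.015,0],[0.28,-0.018,0],[0.32,-0.02,0],[0.36,-0.023,0],[0.4,-0.025,0]],"spin":[-0.09,-0.18,-0.27,-0.36,-0.45,-0.54,-0.63,-0.72,-0.82,-0.94]}'; python3 - <<'E'
from h import *
print(totool([.520,.183,.20]), tool()[2].as_matrix().round(3))
E
```

```text
t: 2.67
tool_pos: [0.5034, 0.1456, 0.2358]
orientation: [1.696, 2.644, 0.001]
force: [-0.7, -1.0, 0.1]
opening: 0.0929
gripper_force: 0.0
[0.02709819 0.03068948 0.03582518] [[-0.417  0.909  0.001]
 [ 0.909  0.417  0.   ]
 [-0.     0.001 -1.   ]]
```

```bash
python3 -m inch '{"travel":[[0.027,0.031,0.01],[0.027,0.031,0.01],[0.027,0.031,0.01]],"spin":[0,0,0]}'; cat >> h.py <<'E'
def red(c):
    p,P=cloud(c);hsv=cv2.cvtColor(p,cv2.COLOR_RGB2HSV);h=hsv[...,0].astype(int)
    m=((h<6)|(h>174))&(hsv[...,1]>150)&(P[...,2]>.06)&(P[...,2]<.12)&(P[...,0]>.35)&(P[...,1]>-.05)
    t=m&(P[...,2]>np.nanmax(P[m][:,2])-.006)
    print(c,"red",m.sum(),t.sum(),np.nanmean(P[t],0));return p,P,np.nanmean(P[t],0)
E
python3 - <<'E'
from h import *
p,P,k=red("wrist");cv2.imwrite("pics/w1.png",p[:,:,::-1])
_,_,k2=red("top")
print(totool([k[0],k[1],.074]),tool()[1])
E
```

```text
t: 2.92
tool_pos: [0.5195, 0.1823, 0.2238]
orientation: [-1.698, -2.641, 0.004]
force: [-0.7, -0.3, -0.2]
opening: 0.0929
gripper_force: 0.0
wrist red 115 115 [0.52113581 0.18229496 0.09047939]
top red 2 1 [1.21798057 0.89002666 0.10924379]
[0.00133558 0.00221493 0.15155305] [0.51974987 0.18025492 0.22555505]
```

View pics/w1.png

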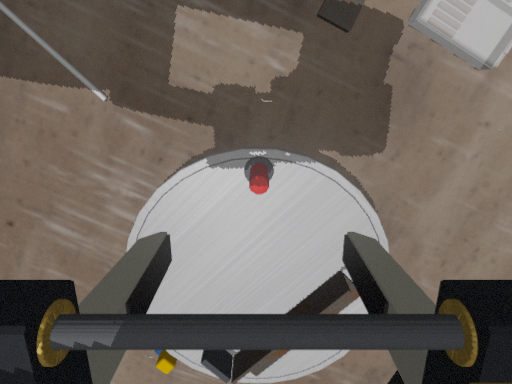

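The post's red cap is at (259,182), between the fingers with the disc below. I'll go down and grip it.

```bash
python3 -m inch '{"travel":[[0.001,0.002,0.02],[0.001,0.002,0.04],[0.001,0.002,0.06],[0.001,0.002,0.08],[0.001,0.002,0.1],[0.001,0.002,0.12],[0.001,0.002,0.14],[0.001,0.002,0.151],[0.001,0.002,0.151],[0.001,0.002,0.151]],"spin":[0,0,0,0,0,0,0,0,0,0]}'; python3 -m inch '{"travel":[[0,0,0],[0,0,0],[0,0,0],[0,0,0],[0,0,0],[0,0,0],[0,0,0],[0,0,0]],"spin":[0,0,0,0,0,0,0,0]}' 1 40; python3 - <<'E'
from h import *
s,p,r=tool();c=np.array([.5727,.0681]);M=r.as_matrix();print(M.round(3),s["wrist_torque"])
k=p[:2]-c;print(np.hypot(*k),np.arctan2(k[1],k[0]))
for d in np.arange(.05,.66,.05):
    Q=np.array([[np.cos(d),-np.sin(d)],[np.sin(d),np.cos(d)]])@k+c
    print(round(d,2),(r.inv().apply([*(Q-p[:2]),0])).round(4))
E
```

```text
t: 3.85
tool_pos: [0.5214, 0.1815, 0.0753]
orientation: [1.705, 2.639, -0.0]
force: [0.5, -0.1, -0.5]
opening: 0.0933
gripper_force: 0.0
t: 4.52
tool_pos: [0.5213, 0.1824, 0.0746]
orientation: [-1.703, -2.64, 0.0]
force: [-0.0, 0.4, -0.2]
opening: 0.0443
gripper_force: 0.0
[[-0.412  0.911 -0.   ]
 [ 0.911  0.412 -0.   ]
 [ 0.    -0.    -1.   ]] [-0.04244414 -0.06291286 -0.03607025]
0.125329181488935 1.993080565254783
0.05 [-0.0001 -0.0063  0.    ]
0.1 [-0.0006 -0.0125  0.    ]
0.15 [-0.0014 -0.0187  0.    ]
0.2 [-0.0024 -0.0249  0.    ]
0.25 [-0.0038 -0.031   0.    ]
0.3 [-0.0055 -0.0371  0.    ]
0.35 [-0.0075 -0.043   0.    ]
0.4 [-0.0098 -0.0488  0.    ]
0.45 [-0.0123 -0.0545  0.    ]
0.5 [-0.0152 -0.0601  0.    ]
0.55 [-0.0183 -0.0656  0.    ]
0.6 [-0.0217 -0.0708  0.    ]
0.65 [-0.0253 -0.0759  0.    ]
```

```bash
python3 -m inch '{"travel":[[0,0,0],[0,0,0],[0,0,0],[0,0,0],[0,0,0],[0,0,0],[0,0,0],[0,0,0]],"spin":[0,0,0,0,0,0,0,0]}' 1 40;  python3 -m inch '{"travel":[[0,-0.0063,0],[-0.0006,-0.0125,0],[-0.0014,-0.0187,0],[-0.0024,-0.0249,0],[-0.0038,-0.031,0],[-0.0055,-0.0371,0],[-0.0075,-0.043,0],[-0.0098,-0.0488,0],[-0.0098,-0.0488,0]],"spin":[-0.05,-0.1,-0.15,-0.2,-0.25,-0.3,-0.35,-0.4,-0.4]}'
cat >> h.py <<'E'
def swing(c=(.5727,.0681),ds=(.02,.04,.06,.08,.1,.12,.14,.16,.18,.2)):
    s,p,r=tool();c=np.array(c);k=p[:2]-c;print("rad,ang",np.hypot(*k),np.arctan2(k[1],k[0]),"F",np.round(s["force"],1),"Ft",np.round(r.inv().apply(s["force"]),1),np.round(s["wrist_torque"],2))
    for d in ds:
        Q=np.array([[np.cos(d),-np.sin(d)],[np.sin(d),np.cos(d)]])@k+c
        print(round(d,2),(r.inv().apply([*(Q-p[:2]),0])).round(4))
E
python3 - <<'E'
from h import *
swing()
E
```

```text
t: 5.18
tool_pos: [0.5212, 0.1823, 0.0746]
orientation: [-1.703, -2.64, 0.0]
force: [-1.0, -0.4, 1.2]
opening: 0.0171
gripper_force: 40.0
t: 5.93
tool_pos: [0.4803, 0.1533, 0.0745]
orientation: [-1.141, -2.926, -0.0]
force: [-3.5, 0.3, 2.2]
opening: 0.0177
gripper_force: 40.0
rad,ang 0.1257032123128011 2.3967977113289436 F [-3.5  0.3  2.2] Ft [ 2.7 -2.1 -2.2] [0.01 0.5  0.05]
0.02 [-0.     -0.0025  0.    ]
0.04 [-0.0001 -0.005   0.    ]
0.06 [-0.0002 -0.0075  0.    ]
0.08 [-0.0004 -0.01    0.    ]
0.1 [-0.0006 -0.0126  0.    ]
0.12 [-0.0009 -0.015   0.    ]
0.14 [-0.0012 -0.0175  0.    ]
0.16 [-0.0016 -0.02    0.    ]
0.18 [-0.002  -0.0225  0.    ]
0.2 [-0.0025 -0.025   0.    ]
```

```bash
for i in 1; do python3 -m inch '{"travel":[[0,-0.0025,0],[-0.0001,-0.005,0],[-0.0002,-0.0075,0],[-0.0003,-0.009,0]],"spin":[-0.02,-0.04,-0.06,-0.07]}'; done; python3 - <<'E'
from h import *
swing(ds=(.02,.04,.06))
E
python3 -m inch '{"travel":[[0,-0.0025,0],[-0.0001,-0.005,0]],"spin":[-0.02,-0.04]}';python3 - <<'E'
from h import *
swing(ds=(.02,.04,.06))
p,P=cloud("top");b=p.astype(int)
cv2.imwrite("pics/t2.png",cv2.resize(p[140:230,170:270,::-1],None,fx=6,fy=6,interpolation=2))
E
```

```text
t: 6.27
tool_pos: [0.4752, 0.1474, 0.0746]
orientation: [-1.042, -2.964, -0.003]
force: [7.0, 13.3, -9.3]
opening: 0.0177
gripper_force: 40.0
rad,ang 0.1256943142928686 2.4587388468364795 F [ 7.  13.3 -9.3] Ft [ 2.8 14.7  9.4] [ 2.36 -1.16 -0.09]
0.02 [-0.     -0.0025 -0.    ]
0.04 [-0.0001 -0.005  -0.    ]
0.06 [-0.0002 -0.0075 -0.    ]
t: 6.43
tool_pos: [0.4754, 0.1472, 0.0746]
orientation: [0.982, 2.979, 0.018]
force: [30.4, 37.3, -34.8]
opening: 0.0173
gripper_force: 40.0
rad,ang 0.12539368753672203 2.459416391373405 F [ 30.4  37.3 -34.8] Ft [-2.3 47.7 35.4] [ 5.51 -4.82 -0.25]
0.02 [ 0.0001 -0.0025 -0.    ]
0.04 [ 0.0001 -0.005  -0.0001]
0.06 [ 0.0001 -0.0075 -0.0001]
```

View pics/t2.png

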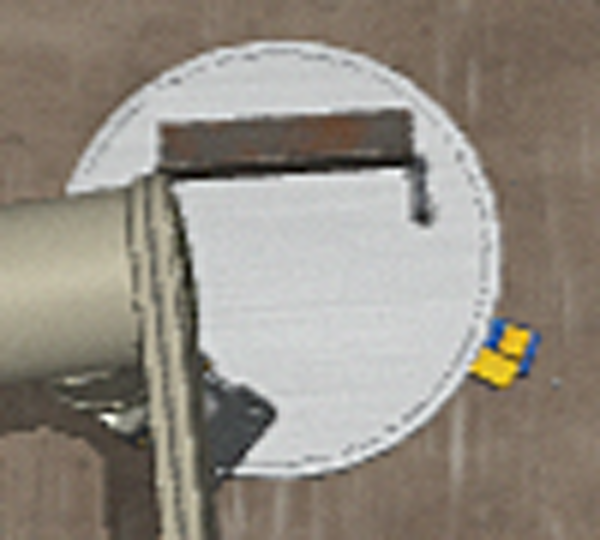

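The stop is reached: lug (495,368) against block (515,340), and the force has risen to 48 N. I'll ease off, let go and rise.

```bash
python3 -m inch '{"travel":[[0,0.003,0],[0,0.0055,0],[0,0.0055,0]],"spin":[0.02,0.045,0.045]}'; python3 -m inch '{"travel":[[0,0,0],[0,0,0],[0,0,0],[0,0,0],[0,0,0],[0,0,0]],"spin":[0,0,0,0,0,0]}' 0.3; python3 -m inch '{"travel":[[0,0,-0.02],[0,0,-0.05],[0,0,-0.08],[0,0,-0.11],[0,0,-0.14],[0,0,-0.16],[0,0,-0.16]],"spin":[0,0,0,0,0,0,0]}' 0; python3 - <<'E'
from h import *
p,P,k=red("wrist");cv2.imwrite("pics/w3.png",p[:,:,::-1])
print(tool()[2].as_matrix().round(3),tool()[0]["q"])
print(totool([.52,-.33,.235]))
E
```

```text
t: 6.73
tool_pos: [0.4757, 0.1477, 0.0745]
orientation: [1.051, 2.96, 0.001]
force: [2.1, 4.3, -4.0]
opening: 0.0174
gripper_force: 40.0
t: 7.23
tool_pos: [0.4754, 0.1468, 0.0747]
orientation: [1.049, 2.961, -0.0]
force: [-0.0, -0.3, -0.1]
opening: 0.0527
gripper_force: 0.0
t: 7.82
tool_pos: [0.4779, 0.1474, 0.2405]
orientation: [1.046, 2.954, 0.007]
force: [0.6, -0.3, 1.0]
opening: 0.0924
gripper_force: 0.0
wrist red 81 81 [0.47171203 0.1522957  0.09048638]
[[-0.777  0.629  0.006]
 [ 0.629  0.777  0.001]
 [-0.004  0.004 -1.   ]] [ 1.96678396e-01 -1.51843276e-01  1.76459500e+00 -2.97239687e-05
  1.52318053e+00 -6.93258906e-01]
[-0.33382991 -0.34374717  0.00246993]
```

```bash
python3 -m inch '{"travel":[[-0.019,-0.021,0],[-0.038,-0.042,0],[-0.057,-0.062,0],[-0.075,-0.083,0],[-0.094,-0.104,0],[-0.113,-0.125,0],[-0.132,-0.145,0],[-0.151,-0.166,0],[-0.17,-0.187,0],[-0.189,-0.208,0]],"spin":[0.11,0.22,0.33,0.45,0.56,0.67,0.78,0.9,1.01,1.12]}'; python3 - <<'E'
from h import *
print(totool([.51,-.413,.235]),tool()[2].as_matrix().round(3),tool()[0]["q"])
E
```

```text
t: 8.7
tool_pos: [0.4903, -0.1348, 0.2328]
orientation: [-2.465, -1.944, 0.002]
force: [2.2, -0.4, -0.6]
opening: 0.093
gripper_force: 0.0
[-0.26592488  0.08404702 -0.00247096] [[ 0.233  0.972 -0.002]
 [ 0.972 -0.233  0.001]
 [ 0.    -0.002 -1.   ]] [-3.69137848e-01 -1.15183268e-01  1.74015976e+00  9.46980055e-06
  1.51904779e+00 -1.33520659e-01]
```

```bash
python3 -m inch '{"travel":[[-0.03,0.009,0],[-0.06,0.018,0],[-0.09,0.027,0],[-0.12,0.036,0],[-0.15,0.045,0],[-0.18,0.054,0],[-0.21,0.063,0],[-0.24,0.075,0],[-0.266,0.084,0],[-0.266,0.084,0]],"spin":[0.12,0.24,0.36,0.48,0.6,0.72,0.84,0.96,1.08,1.12]}';python3 -m inch '{"travel":[[0,0,0],[0,0,0]],"spin":[0,0]}'; cat >> h.py <<'E'
def fitsq(p,P,zoff=0.,y0=None,xmin=None,save=None,box=(.40,.65,-.50,-.18)):
    """pose of the bright square: align template outlines to bright, raised pixels"""
    from scipy.optimize import minimize
    b=p.astype(int)
    m=(b.max(-1)-b.min(-1)<40)&(b.min(-1)>110)&(P[...,0]>box[0])&(P[...,0]<box[1])&(P[...,1]>box[2])&(P[...,1]<box[3])&(P[...,2]<zoff+.03)
    n,l,st,_=cv2.connectedComponentsWithStats(m.astype(np.uint8),connectivity=8);i=1+np.argmax(st[1:,4]);m=l==i
    print("mask",st[i]);return m
E
python3 - <<'E'
from h import *
p,P=cloud("wrist");cv2.imwrite("pics/w4.png",p[:,:,::-1]);np.savez("w4.npz",p=p,P=P)
print(tool()[1],tool()[2].as_matrix().round(3))
E
```

```text
t: 9.53
tool_pos: [0.5108, -0.4159, 0.2313]
orientation: [-3.123, -0.329, 0.005]
force: [0.4, -0.5, -0.7]
opening: 0.093
gripper_force: 0.0
t: 9.7
tool_pos: [0.5118, -0.4113, 0.2326]
orientation: [-3.12, -0.348, 0.003]
force: [0.4, -0.5, -0.9]
opening: 0.093
gripper_force: 0.0
[ 0.51204572 -0.41092228  0.23323385] [[ 0.975  0.221 -0.001]
 [ 0.221 -0.975  0.002]
 [-0.001 -0.002 -1.   ]]
```

View pics/w4.png

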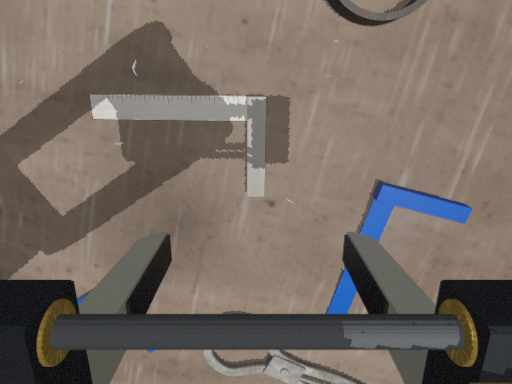

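The wrist view shows the stock from (256,96) to (256,196), with the blade running left to (92,107), in line with the jaws. Next I measure the stock.

```bash
python3 - <<'E'
from h import *
d=np.load("w4.npz");p,P=d["p"],d["P"]
box=np.zeros(p.shape[:2],bool);box[85:210,235:280]=1
b=p.astype(int)
m=box&(P[...,2]>.0115)&(P[...,2]<.025)
q=P[m];print(len(q),q.mean(0))
r=cv2.minAreaRect(q[:,:2].astype(np.float32)*1000);print(r)
print(cv2.boxPoints(r))
# blade outer edge yaw
m2=np.zeros_like(box);m2[85:130,80:247]=1
m2&=(b.min(-1)>100)&(b.max(-1)-b.min(-1)<30);q2=P[m2];r2=cv2.minAreaRect(q2[:,:2].astype(np.float32)*1000);print(len(q2),r2)
E
```

```text
1847 [ 0.53068332 -0.40506287  0.01501935]
((528.3143310546875, -405.81427001953125), (110.04338836669922, 19.536483764648438), 12.227840423583984)
[[ 472.472   -407.9212 ]
 [ 476.6098  -427.01447]
 [ 584.1567  -403.70734]
 [ 580.01886 -384.61407]]
4293 ((nan, nan), (0.0, 0.0), 0.0)
```

```bash
python3 -m inch '{"travel":[[-0.003,-0.0016,0.03],[-0.003,-0.0016,0.06],[-0.003,-0.0016,0.09],[-0.003,-0.0016,0.12],[-0.003,-0.0016,0.15],[-0.003,-0.0016,0.17],[-0.003,-0.0016,0.19],[-0.003,-0.0016,0.205],[-0.003,-0.0016,0.213],[-0.003,-0.0016,0.213]],"spin":[0.01,0.01,0.01,0.01,0.01,0.01,0.01,0.01,0.01,0.01]}' 0.4; python3 -m inch '{"travel":[[0,0,0],[0,0,0],[0,0,0],[0,0,0],[0,0,0],[0,0,0],[0,0,0],[0,0,0],[0,0,0]],"spin":[0,0,0,0,0,0,0,0,0]}' 1 60
```

```text
t: 10.58
tool_pos: [0.5082, -0.4092, 0.0195]
orientation: [-3.121, -0.333, 0.004]
force: [0.1, 0.6, -0.7]
opening: 0.0561
gripper_force: 0.0
t: 11.33
tool_pos: [0.5094, -0.4111, 0.0222]
orientation: [3.124, 0.33, 0.001]
force: [-1.5, 1.5, 5.4]
opening: 0.0191
gripper_force: 59.9
```

```bash
python3 -m inch '{"travel":[[0,0,-0.01],[0,0,-0.03],[0,0,-0.05],[0,0,-0.07],[0,0,-0.09],[0,0,-0.11],[0,0,-0.13],[0,0,-0.13]],"spin":[0,0,0,0,0,0,0,0]}'; python3 - <<'E'
from h import *
p,P=cloud("top");np.savez("t5.npz",p=p,P=P)
b=p.astype(int)
near=np.hypot(P[...,0]-.573,P[...,1]-.068)<.16
reg=(abs(P[...,2]-0.036)<.008)&(b.min(-1)>150)
cs,_=cv2.findContours((reg&(np.hypot(P[...,0]-.573,P[...,1]-.068)<.17)).astype(np.uint8),0,1)
hl=cv2.convexHull(max(cs,key=len)).reshape(-1,2);(c,_,)=cv2.fitEllipse(hl)[:2];print("ellipse c",onplane("top",[c],.034))
m=near&(P[...,2]>.055)&(b.max(-1)<150)
n,l,st,_=cv2.connectedComponentsWithStats(m.astype(np.uint8));
for i in range(1,n):
    if st[i,4]>8:
        q=P[l==i];print(st[i],q.mean(0),cv2.minAreaRect(q[:,:2].astype(np.float32)*1000))
hsv=cv2.cvtColor(p,cv2.COLOR_RGB2HSV);h=hsv[...,0]
mm=near&((h<8)|(h>172))&(hsv[...,1]>140)&(P[...,2]>.075);print("knob",mm.sum(),P[mm].mean(0))
w,W=cloud("wrist");cv2.imwrite("pics/w5.png",w[:,:,::-1])
E
```

```text
t: 12.0
tool_pos: [0.5107, -0.4124, 0.1566]
orientation: [3.119, 0.33, 0.006]
force: [-0.1, -1.4, -1.6]
opening: 0.0192
gripper_force: 59.8
ellipse c [[0.57070755 0.06793688]]
[196 165  45  12 114] [0.62659454 0.04552411 0.06999589] ((627.57861328125, 55.835304260253906), (176.8647003173828, 39.3776969909668), 81.27286529541016)
knob 17 [0.47320014 0.14827085 0.09087903]
```

View pics/w5.png

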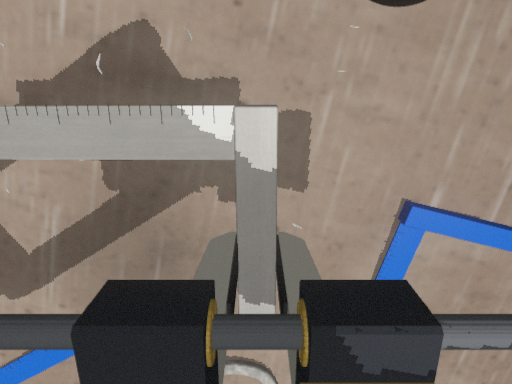

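The square is firmly held. The blade's outer edge shows at row 106 and the heel at (276,106). I'll carry it to just above the disc.

```bash
python3 -m inch '{"travel":[[0.006,-0.02,0],[0.014,-0.05,0],[0.022,-0.08,0],[0.031,-0.115,0],[0.041,-0.15,0],[0.05,-0.185,0],[0.06,-0.22,0],[0.069,-0.255,0],[0.079,-0.29,0],[0.086,-0.32,0]],"spin":[0.01,0.02,0.03,0.04,0.05,0.06,0.07,0.08,0.09,0.1]}';python3 -m inch '{"travel":[[0.009,-0.035,0],[0.018,-0.06,0],[0.023,-0.079,0],[0.023,-0.082,0],[0.023,-0.082,0],[0.023,-0.082,0]],"spin":[0.01,0.013,0.013,0.013,0.013,0.013]}'; python3 - <<'E'
from h import *
w,W=cloud("wrist");cv2.imwrite("pics/w6.png",w[:,:,::-1]);np.savez("w6.npz",p=w,P=W)
s,p,r=tool();print(p,r.as_matrix().round(4),s["q"])
E
```

```text
t: 12.93
tool_pos: [0.5245, -0.0772, 0.149]
orientation: [-3.135, -0.174, 0.006]
force: [1.1, 0.9, -5.1]
opening: 0.0195
gripper_force: 59.8
t: 13.43
tool_pos: [0.5389, 0.0038, 0.1499]
orientation: [3.138, 0.154, -0.005]
force: [0.8, -0.3, -4.1]
opening: 0.0192
gripper_force: 59.8
[0.53918775 0.00324416 0.15032299] [[ 9.953e-01  9.720e-02 -2.200e-03]
 [ 9.720e-02 -9.953e-01 -4.000e-04]
 [-2.300e-03  2.000e-04 -1.000e+00]] [-8.86870756e-02  2.54735707e-02  1.75663412e+00 -6.02000682e-04
  1.36167770e+00  1.38487002e+00]
```

View pics/w6.png

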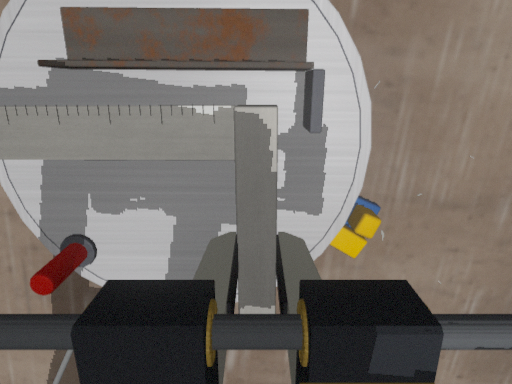

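The iron is at rows 10-68, its upright's top edge running from (40,64) to (312,66). The short plate is at (307-325,70-132) and the square sits parallel inside the corner. The lug is still on the stop. Next I measure the gaps.

```bash
python3 - <<'E'
from h import *
d=np.load("w6.npz");p,P=d["p"],d["P"];Z=P[...,2]
s,tp,r=tool()
T=r.inv().apply((P-tp).reshape(-1,3)).reshape(P.shape)  # tool frame
v,u=np.indices(Z.shape)
def edge(m,axis,sign,nm):  # extreme of T[axis] per pixel column/row
    key=u if axis==0 else v
    pts=[]
    for k in np.unique(key[m]):
        q=T[m&(key==k)]; 
        if len(q)<3: continue
        pts.append(q[np.argmax(sign*q[:,axis])])
    pts=np.array(pts);o=1-axis
    for _ in range(3):
        f=np.polyfit(pts[:,o],pts[:,axis],1);e=pts[:,axis]-np.polyval(f,pts[:,o]);pts=pts[abs(e)<max(.0015,2*e.std())]
    print(nm,len(pts),"slope",f[0].round(4),"at ends",np.round([(pts[:,o].min(),np.polyval(f,pts[:,o].min())),(pts[:,o].max(),np.polyval(f,pts[:,o].max()))],4),"z",pts[:,2].mean().round(4))
iron=(Z>.062)&(Z<.085)&(v<80)&(v>50)&(u>50)&(u<300)
edge(iron,0,-1,"iron inner top")
pl=(Z>.060)&(Z<.080)&(u>298)&(u<335)&(v>75)&(v<140)
edge(pl,1,-1,"plate ymin"); edge(pl,1,1,"plate ymax")
bl=(Z>.11)&(v>95)&(v<165)&(u<232)
edge(bl,0,1,"blade outer")
st=(Z>.12)&(u>230)&(u<285)&(v>100)&(v<235)
edge(st,1,1,"stock ymax");edge(st,1,-1,"stock ymin");edge(st,0,1,"heel end")
print(np.nanmedian(Z[bl]),np.nanmedian(Z[st]))
E
```

```text
iron inner top 249 slope -0.0069 at ends [[-0.1327  0.0942]
 [ 0.0261  0.0931]] z 0.081
plate ymin 57 slope 0.0056 at ends [[0.0535 0.0337]
 [0.089  0.0339]] z 0.0849
plate ymax 57 slope 0.0113 at ends [[0.0537 0.0412]
 [0.0888 0.0416]] z 0.0798
blade outer 232 slope 0.0032 at ends [[-0.1235  0.0737]
 [-0.0127  0.074 ]] z 0.018
stock ymax 127 slope -0.0061 at ends [[0.0145 0.0087]
 [0.0744 0.0083]] z 0.0084
stock ymin 126 slope -0.0495 at ends [[ 0.0134 -0.0102]
 [ 0.0741 -0.0132]] z 0.0119
heel end 47 slope 0.011 at ends [[-0.0127  0.0742]
 [ 0.0083  0.0745]] z 0.0118
0.13236155940511735 0.14203405876802136
```

```bash
python3 -m inch '{"travel":[[0,0,0.01],[0,0,0.025],[0,0,0.04],[0,0,0.055],[0,0,0.065],[0,0,0.075],[0,0,0.08],[0,0,0.083],[0,0,0.083],[0,0,0.083]],"spin":[0.011,0.011,0.011,0.011,0.011,0.011,0.011,0.011,0.011,0.011]}'; cat > st.py <<'E'
from h import *
def st():
    f=[];
    s,p,r=tool();print("pos",p.round(4),"Ftool",np.round(r.inv().apply(s["force"]),1),"M",np.round(r.inv().apply(s["wrist_torque"]),2),"t",s["t"], "yawdeg",np.degrees(np.arctan2(*r.as_matrix()[[1,0],1])).round(2))
st()
E
python3 st.py; python3 -m inch '{"travel":[[0,0,0.001],[0,0,0.001],[0,0,0.001]],"spin":[0,0,0]}'>/dev/null; python3 st.py;  python3 -m inch '{"travel":[[0,0,0.001],[0,0,0.001],[0,0,0.001]],"spin":[0,0,0]}'>/dev/null; python3 st.py;
```

```text
t: 14.32
tool_pos: [0.5405, 0.004, 0.0691]
orientation: [3.139, 0.136, 0.001]
force: [0.0, -0.6, -3.6]
opening: 0.0193
gripper_force: 59.8
pos [0.5405 0.004  0.0691] Ftool [-0.   0.6  3.6] M [-0.07 -0.13  0.01] t 14.3167 yawdeg -85.03
pos [0.5405 0.0041 0.0682] Ftool [-0.8 -0.3  4.1] M [-0.06 -0.16 -0.01] t 14.5667 yawdeg -85.02
pos [0.5401 0.0041 0.0667] Ftool [-0.3  1.2  4.6] M [-0.12 -0.17  0.  ] t 14.8167 yawdeg -85.02
```

```bash
python3 -m inch '{"travel":[[0,0,0.002],[0,0,0.004],[0,0,0.006],[0,0,0.006],[0,0,0.006]],"spin":[0,0,0,0,0]}'>/dev/null; python3 st.py;  python3 -m inch '{"travel":[[0,0,0.001],[0,0,0.001],[0,0,0.001]],"spin":[0,0,0]}'>/dev/null; python3 st.py; python3 -m inch '{"travel":[[0,0,0.001],[0,0,0.001],[0,0,0.001]],"spin":[0,0,0]}'>/dev/null; python3 st.py; python3 -m inch '{"travel":[[0,0,0.001],[0,0,0.001],[0,0,0.001]],"spin":[0,0,0]}'>/dev/null; python3 st.py
```

```text
pos [0.5398 0.0041 0.0603] Ftool [-0.9 -0.2  3.5] M [-0.1  -0.11  0.02] t 15.2333 yawdeg -85.03
pos [0.5401 0.0041 0.0597] Ftool [ 0.2 -0.9  3.7] M [-0.06 -0.1  -0.07] t 15.4833 yawdeg -85.03
pos [0.5402 0.0041 0.0587] Ftool [ 0.  -0.8  4. ] M [-0.07 -0.05 -0.01] t 15.7333 yawdeg -85.03
pos [0.5403 0.004  0.0581] Ftool [-2.6 -0.1 -2.5] M [-0.01 -0.49  0.01] t 15.9833 yawdeg -85.03
```

```bash
python3 -m inch '{"travel":[[0,0,-0.0008],[0.002,0.003,-0.0008],[0.005,0.007,-0.0008],[0.009,0.011,-0.0008],[0.012,0.015,-0.0008],[0.014,0.018,-0.0008],[0.014,0.018,-0.0008],[0.014,0.018,-0.0008]],"spin":[0,0,0,0,0,0,0,0]}'>/dev/null; python3 st.py; python3 - <<'E'
from h import *
w,W=cloud("wrist");cv2.imwrite("pics/w7.png",w[:,:,::-1]);np.savez("w7.npz",p=w,P=W)
E
```

```text
pos [ 0.5559 -0.0131  0.0584] Ftool [1.6 0.2 3.1] M [-0.13  0.05  0.03] t 16.65 yawdeg -85.06
```

View pics/w7.png

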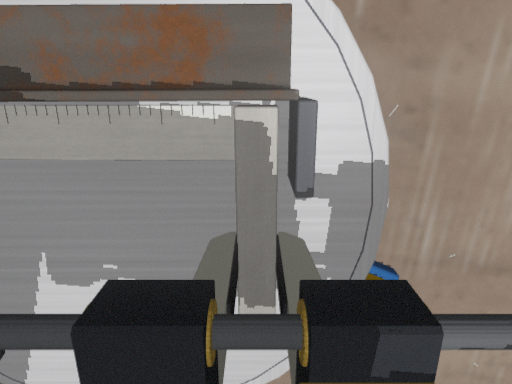

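The plate's inner face is at column 290 against the stock's back at 277, and the iron's edge is about 5 mm beyond the blade. Now I creep to the plate.

```bash
python3 -m inch '{"travel":[[0,0.002,0],[0,0.004,0],[0,0.004,0],[0,0.004,0]],"spin":[0,0,0,0]}'>/dev/null; python3 st.py; python3 -m inch '{"travel":[[0,0.001,0],[0,0.001,0],[0,0.001,0]],"spin":[0,0,0]}'>/dev/null; python3 st.py; python3 -m inch '{"travel":[[0,0.001,0],[0,0.001,0],[0,0.001,0]],"spin":[0,0,0]}'>/dev/null; python3 st.py
```

```text
pos [ 0.5558 -0.0167  0.0584] Ftool [-0.6  0.9  2.8] M [-0.09 -0.06  0.04] t 17.0333 yawdeg -85.03
pos [ 0.5559 -0.0176  0.0584] Ftool [-0.4  0.1  3.3] M [-0.04 -0.09 -0.03] t 17.2833 yawdeg -85.03
pos [ 0.5561 -0.0186  0.0584] Ftool [0.1 0.  2.5] M [ 0.03 -0.1  -0.03] t 17.5333 yawdeg -85.03
```

```bash
python3 -m inch '{"travel":[[0,0.001,0],[0,0.001,0],[0,0.001,0]],"spin":[0,0,0]}'>/dev/null; python3 st.py; python3 -m inch '{"travel":[[0,0.0007,0],[0,0.0007,0],[0,0.0007,0]],"spin":[0,0,0]}'>/dev/null; python3 st.py
```

```text
pos [ 0.5561 -0.0192  0.0584] Ftool [-1.4 -3.4  3. ] M [ 0.64 -0.13 -0.12] t 17.7833 yawdeg -85.02
pos [ 0.5561 -0.0195  0.0584] Ftool [-0.4 -6.3  1.5] M [ 1.08 -0.12 -0.26] t 18.0333 yawdeg -85.0
```

The plate is touched. Now for the iron.

```bash
python3 -m inch '{"travel":[[0.001,0,0],[0.002,0,0],[0.002,0,0],[0.002,0,0]],"spin":[0,0,0,0]}'>/dev/null; python3 st.py; python3 -m inch '{"travel":[[0.001,0,0],[0.001,0,0],[0.001,0,0]],"spin":[0,0,0]}'>/dev/null; python3 st.py; python3 -m inch '{"travel":[[0.001,0,0],[0.001,0,0],[0.001,0,0]],"spin":[0,0,0]}'>/dev/null; python3 st.py;
```

```text
pos [ 0.5572 -0.0193  0.0582] Ftool [-5.6 -5.8 -1.4] M [ 1.06 -0.86 -0.21] t 18.3667 yawdeg -85.0
pos [ 0.5581 -0.0193  0.0582] Ftool [-5.5 -5.7 -1.8] M [ 1.18 -0.92 -0.25] t 18.6167 yawdeg -85.0
pos [ 0.559  -0.0192  0.0582] Ftool [-4.9 -5.1 -1.8] M [ 1.02 -0.99 -0.2 ] t 18.8667 yawdeg -85.0
```

```bash
python3 -m inch '{"travel":[[0.001,0,0],[0.001,0,0],[0.001,0,0]],"spin":[0,0,0]}'>/dev/null; python3 st.py; python3 -m inch '{"travel":[[0.001,0,0],[0.001,0,0],[0.001,0,0]],"spin":[0,0,0]}'>/dev/null; python3 st.py; 
```

```text
pos [ 0.5598 -0.0191  0.0582] Ftool [-6.1 -5.6 -2.4] M [ 1.13 -1.12 -0.28] t 19.1167 yawdeg -85.0
pos [ 0.5602 -0.0191  0.0581] Ftool [-10.3  -5.6  -5.1] M [ 1.08 -1.81 -0.33] t 19.3667 yawdeg -84.99
```

```bash
python3 -m inch '{"travel":[[0.001,0,0],[0.001,0,0],[0.001,0,0]],"spin":[0,0,0]}'>/dev/null; python3 st.py; python3 -m inch '{"travel":[[0,0,0],[0,0,0],[0,0,0]],"spin":[0.006,0.006,0.006]}'>/dev/null; python3 st.py;  python3 -m inch '{"travel":[[0,0,0],[0,0,0],[0,0,0]],"spin":[-0.012,-0.012,-0.012]}'>/dev/null; python3 st.py
```

```text
pos [ 0.5603 -0.0191  0.0581] Ftool [-15.5  -5.5  -8.7] M [ 1.04 -2.66 -0.31] t 19.6167 yawdeg -84.99
pos [ 0.5603 -0.0191  0.0581] Ftool [-14.9  -5.2  -9.5] M [ 1.12 -2.71 -0.43] t 19.8667 yawdeg -85.32
pos [ 0.5603 -0.0191  0.0581] Ftool [-15.1  -6.1  -9.9] M [ 1.08 -2.63 -0.18] t 20.1167 yawdeg -84.66
```

```bash
python3 -m inch '{"travel":[[0,0,0],[0,0,0],[0,0,0]],"spin":[0.012,0.012,0.012]}'>/dev/null; python3 st.py;  python3 -m inch '{"travel":[[0,0,0],[0,0,0],[0,0,0]],"spin":[0.006,0.006,0.006]}'>/dev/null; python3 st.py; python3 -m inch '{"travel":[[0,0.0005,0],[0,0.0005,0],[0,0.0005,0]],"spin":[0.003,0.003,0.003]}'>/dev/null; python3 st.py; python3 - <<'E'
from h import *
w,W=cloud("wrist");cv2.imwrite("pics/w8.png",cv2.resize(w[60:240,0:330,::-1],None,fx=2.4,fy=2.4,interpolation=2));np.savez("w8.npz",p=w,P=W)
E
```

```text
pos [ 0.5603 -0.0191  0.0581] Ftool [-16.   -5.4  -9.3] M [ 1.05 -2.67 -0.42] t 20.3667 yawdeg -85.33
pos [ 0.5603 -0.0191  0.0581] Ftool [-15.8  -5.6  -9.7] M [ 1.12 -2.69 -0.57] t 20.6167 yawdeg -85.66
pos [ 0.5603 -0.0191  0.0581] Ftool [-15.9  -7.1  -9.8] M [ 1.42 -2.65 -0.57] t 20.8667 yawdeg -85.83
```

View pics/w8.png

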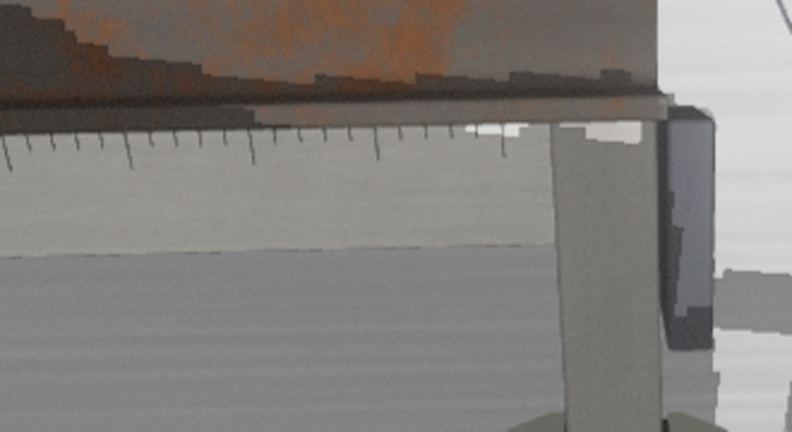

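The blade lies flush along the iron (row 125 in the crop), and the stock's back is against the plate. The square held its angle while the tool turned another 0.3°, so both faces are backing it. One small extra push, then a final check.

```bash
python3 -m inch '{"travel":[[0,0.0005,0],[0,0.0008,0],[0,0.0008,0],[0,0.0008,0],[0,0.0008,0]],"spin":[0,0,0,0,0]}'; python3 st.py; python3 - <<'E'
from h import *
d=cloud("wrist");p,P=d;Z=P[...,2];v,u=np.indices(Z.shape)
st=(Z>.046)&(Z<.057)&(u>228)&(u<278)&(v>112)&(v<200)
q=P[st];r=cv2.minAreaRect(q[:,:2].astype(np.float32)*1000);print(len(q),r)
t,T=cloud("top");hsv=cv2.cvtColor(t,cv2.COLOR_RGB2HSV)
y=(abs(hsv[...,0].astype(int)-25)<7)&(hsv[...,1]>150)&(np.hypot(T[...,0]-.572,T[...,1]-.068)<.2)
n,l,s,c=cv2.connectedComponentsWithStats(y.astype(np.uint8))
print([(s[i].tolist(),np.nanmean(T[l==i],0).round(3)) for i in range(1,n) if s[i,4]>5])
E
```

```text
t: 21.33
tool_pos: [0.5603, -0.0192, 0.0581]
orientation: [-3.137, -0.115, 0.011]
force: [-15.3, 10.2, 10.3]
opening: 0.019
gripper_force: 60.4
pos [ 0.5603 -0.0192  0.0581] Ftool [-14.6 -11.3 -10.1] M [ 1.97 -2.61 -0.57] t 21.3333 yawdeg -85.81
3804 ((611.3997802734375, -13.434622764587402), (41.11302185058594, 20.67997932434082), 5.402983665466309)
[([248, 194, 10, 11, 55], array([ 0.507, -0.084,  0.034]))]
```

```bash
python3 -c "
from plant import close_job
print(close_job())"
```

```text
the job is handed in; nothing more can be done
None
```

I handed the job in at 21 s: the turntable is against its stop, and the try square lies flat in the corner, still gripped at 60 N and pressed with about 11 N towards the short plate and 15 N towards the angle iron. The judge returned no verdict.

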